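# Decant foot-soak balls through a funnel into the jar with a tip-and-pour stand

## Task

Fill the clear jar with the foot-soak balls: stand the jar upright on the round rubber pad of the tip-and-pour stand, seat the green funnel squarely in its mouth, then draw the stand's side lever over so that the bin pours all eight balls through the funnel into the jar. Let the bin go back to rest, leave the jar on the pad with the funnel in it, and leave the polish bottles and the cream jar around it standing where they are.

Things in the scene. Friction and masses are not known exactly. Their poses are not given: they have to be found in the camera images.
- stand: white steel tip-and-pour stand, fixed, with a blue tilting bin. Origin: on the table under the bin's pivot axis, which runs along own y, 125 mm up. It pours along own -x. Base plate 4 mm thick: own x -115 to +165, y +-60 mm; uprights 139 mm tall at x 0, y +-54 mm; bin at rest: x +17 to +168, y +-40 mm, up to 183 mm. In front of x = -12 mm only the base plate and pad.
- jar_pad (a point): centre of the top of the round black rubber pad (76 mm across, grey disc in its middle) on the stand's base plate: the jar's place for filling. 70 mm in front of the pivot (own x = -70 mm), 6 mm above the table. Axes as the stand's. The space over the table is free: the faint clear screen and the grey lamp head that pictures still show at the near edge and above the right half are not solid there.
- bin (a joint): tilt of the blue bin, rad: 0 = at rest, grows as it tips forward over the pad, to a stop at 1.25. The chute is level at 0.68; the balls roll out between about 0.7 and 1.1. Bin 0.4 kg, damped: let go, it sinks back to 0 by itself in about two seconds; tipping it takes 4 to 7 N at the knob.
- bin_lip (a point): middle of the bin's pouring lip (inner width 72 mm), which swings forward with the tilt: at rest 20 mm behind the pivot, 165 mm above the table; fully tipped 31 mm in front of the pivot, 157 mm up, 39 mm short of the pad's centre.
- lever_knob (a point): centre of the black knob (24 mm) on the bin's tipping lever, a 9 mm rod 110 mm long from the pivot axis, outside the frame at the stand's own y = +85 mm. At rest it leans back 36 deg: own x +65 mm, 0.214 m up. Drawn forward (own -x) over the top (0.235 m) by 72 deg to x -64 mm it tips the bin fully. Fingers can hook behind rod or knob; above 0.19 m all round it is clear at rest.
- jar: narrow open jar of clear plastic with a red foot, loose, upright: 62 mm across, 85 mm high, wall 3 mm, inner width 56 mm, bottom 5 mm, 0.16 kg. Origin: centre of its underside; z up.
- funnel: green wide-mouth funnel, loose, 0.07 kg, upright on its spout: 78 mm high, mouth 128 mm across, spout 48 mm across at its end, 50 mm where it meets the cone 30 mm up, bore 43 mm. Origin: centre of the spout's lower end; z up, x towards its handle tab. Seated, its cone rests on the jar's rim, spout 30 mm inside: origin 55 mm above the jar's.
- funnel_tab (a point): grip point of the funnel's flat upright handle tab: 8 mm thick, 22 mm high (53 to 75 mm above the spout's end), reaching 62 to 101 mm from the funnel's axis along its own x; this point is 85 mm from the axis, 64 mm up. Pinch it across its thickness (the funnel's own y).
- ball_1: foot-soak ball 1 of 8, rigid, pink, 20 mm across, 12 g; origin at its centre. All eight start loose on the floor of the bin, 0.105 m above the table.
- ball_2: foot-soak ball 2 of 8, rigid, lilac, 20 mm across, 12 g; origin at its centre. All eight start loose on the floor of the bin, 0.105 m above the table.
- ball_3: foot-soak ball 3 of 8, rigid, cream, 20 mm across, 12 g; origin at its centre. All eight start loose on the floor of the bin, 0.105 m above the table.
- ball_4: foot-soak ball 4 of 8, rigid, pink, 20 mm across, 12 g; origin at its centre. All eight start loose on the floor of the bin, 0.105 m above the table.
- ball_5: foot-soak ball 5 of 8, rigid, lilac, 20 mm across, 12 g; origin at its centre. All eight start loose on the floor of the bin, 0.105 m above the table.
- ball_6: foot-soak ball 6 of 8, rigid, cream, 20 mm across, 12 g; origin at its centre. All eight start loose on the floor of the bin, 0.105 m above the table.
- ball_7: foot-soak ball 7 of 8, rigid, pink, 20 mm across, 12 g; origin at its centre. All eight start loose on the floor of the bin, 0.105 m above the table.
- ball_8: foot-soak ball 8 of 8, rigid, lilac, 20 mm across, 12 g; origin at its centre. All eight start loose on the floor of the bin, 0.105 m above the table.
- pink_polish: bystander, loose: pink polish bottle with pink cap, 34 mm across, 102 mm tall, 75 mm from the jar's axis; origin: centre of its underside
- cream_jar: bystander, loose: cream jar with pink lid, 43 mm across, 88 mm tall, beside the stand near the lever; origin: centre of its underside
- red_polish: bystander, loose: red polish bottle with black cap, 34 mm across, 84 mm tall, in front of the stand; origin: centre of its underside

How it is judged (in metres and radians):
On the way, in this order (a step that is already met when the one before it is completed fails the run):
1. the jar stands upright on the rubber pad with the funnel seated in its mouth and let go, the bin still at rest (horizontal distance between jar and jar_pad below 0.02 m and height (world z) of jar below 0.012 m and angle between jar's own z axis and vertical below 0.1 rad and horizontal distance between funnel and jar below 0.01 m and z of funnel in the frame of jar between 0.045 and 0.062 m and angle between funnel's own z axis and vertical below 0.15 rad and value of joint bin below 0.2 rad and contact force between the fingers and funnel below 0.3 N), for 0.2 s.
2. the bin is tipped forward over the funnel (value of joint bin above 0.8 rad), for 0.1 s.
At the end, for the whole second after the job is handed in: All eight balls lie in the jar below its rim; the jar stands upright (0.1 rad) within 20 mm of the pad's centre; the funnel is still seated in it (within 10 mm of its axis, 23 to 40 mm deep, upright within 0.15 rad); the bin is back at rest (under 0.06 rad); all is still (horizontal distance between each of ball_1, ball_2, ball_3, ball_4, ball_5, ball_6, ball_7, ball_8 and jar below 0.03 m and z of each of ball_1, ball_2, ball_3, ball_4, ball_5, ball_6, ball_7, ball_8 in the frame of jar below 0.075 m and horizontal distance between jar and jar_pad below 0.02 m and height (world z) of jar below 0.012 m and angle between jar's own z axis and vertical below 0.1 rad and horizontal distance between funnel and jar below 0.01 m and z of funnel in the frame of jar between 0.045 and 0.062 m and angle between funnel's own z axis and vertical below 0.15 rad and value of joint bin below 0.06 rad and linear speed of jar below 0.02 m/s); the robot touches nothing.
It fails at once if the pink polish is knocked over or shifted by more than 30 mm (distance of pink_polish from where it was at the start of the episode above 0.03 m or angle between pink_polish's own z axis and vertical above 0.4 rad).
It fails at once if the cream jar is knocked over or shifted by more than 30 mm (distance of cream_jar from where it was at the start of the episode above 0.03 m or angle between cream_jar's own z axis and vertical above 0.4 rad).
It fails at once if the red polish is knocked over or shifted by more than 30 mm (distance of red_polish from where it was at the start of the episode above 0.03 m or angle between red_polish's own z axis and vertical above 0.4 rad).
It also fails if it takes over 67 s, if anything falls off the work surface, if the arm or the gripper's body presses on something with over 40 N, if the wrist force passes 120 N, or if a joint passes its speed limit or range.

## Robot

A 7-joint arm with a two-finger parallel gripper is mounted at the origin on a cart in front of the work surface, level with it; the furniture and walls round the work are solid. World frame = base frame: x ahead of the robot, y to its left, z up, the work surface at z = 0. Lengths are in m, angles in degrees, forces in N, time in s.
With the tool pointing down it reaches from about 0.4 to 0.9 m from the base axis. Payload 5.6 kg.
Tool frame: the origin (TCP) lies at the very end of the fingers, on their centre line; the grasp point (between the pads) lies 19 mm behind it (env.grip_point_offset is the distance from the TCP to the grasp point, in m); z points along the fingers, y is the line along which they close (so a half turn about z gives the same grasp; the last joint's range is limited). The gripper opens to 92 mm and grips with 3 to 60 N. Pads are 20 mm wide; open, the fingers measure 128 mm over their backs; the gripper's body (75 mm by 189 mm) begins 69 mm behind the grasp point.
Start: joints at [-77.235, 26.786, -0.665, 91.828, 0.344, 61.387, -3.226], TCP at [0.171, 0.627, 0.215] pointing down, gripper open.
Joint ranges: [-144.91, 144.91], [-17.63, 115.5], [-89.93, 88.59], [15.96, 139.68], [-74.01, 254.01], [8.47, 105.57], [-167.45, 167.45]. Speed limits (degrees/s): [147.25, 147.25, 180, 180, 180, 180, 180].

## Interface

Orientations are given as [roll, pitch, yaw] about the fixed x, y, z axes, in that order (R = Rz(yaw) Ry(pitch) Rx(roll)).
In Python, from bench import env, optics, ticket gives the robot as it stands. The module is installed in compiled form; this text tells all that it offers.
- The arm moves only by the tool drive_tool, never from a script. Its argument "moves" is a list of rows, each an object with "dp": the shift along the tool's x, y, z in units of 50 mm (1.0 is 50 mm), a list of three; "roll": the turn about the tool's z in units of 6 degrees (1.0 is 6 degrees); "grip": the finger opening in mm, from 0 to 91.9. In form: [{"dp": [x, y, z], "roll": roll, "grip": grip}, ...]. A call has 1 to 10 rows; each row shifts and turns the commanded pose from where the row before left it, along the tool's axes as they then stand; what a row does not reach is not made up. A row lasts 1/10 s, in which the tool goes at most 50 mm and 8.59 degrees, less where a joint would pass 70% of its speed; a pose out of reach is approached as far as the arm can. A call is refused whole if a number of a shift passes 1 or a number of a turn 1, either way. A call with a gripper value outside its range is refused whole. The fingers move at their own pace and stop on an object; "force" is the grip in N (left out, the last holds). Time passes only in rows, so rows that do not move let the fingers close. It gives the time, the measured TCP pose, the force, the opening and the grip force at its end, in the units of the state.
- env.sense(): the state, without advancing time (a new reading comes with each control period).
- optics.grab_frame(name): name is "scene" or "side" or "wrist"; returns (picture, depth): 420x560x3 uint8, blue, green, red; 420x560 float32, m along the optical axis (not along the pixel's ray), 0 where there is no reading.
- optics.calibration(name): a dict with "K" (3x3 intrinsics, pixels), "rvec" (rotation vector, rad) and "tvec" (3), from world to camera coordinates, as OpenCV has them. Camera axes: x right, y down, z forward; pixel columns grow to the right and rows downward; lengths in m; the calibration is good to about 2 mm. A picture is of the moment at which its call begins: read the wrist's pose just before it. calibration takes no time and is no camera call; for the wrist camera it gives the pose at the moment of the call.
- ticket.hand_in(): hands the job in; it is judged then, once.
The state is a dict: "t": time; "joints": joint angles; "dq": joint speeds; "effort": joint torques, N m; "tcp_pos": TCP position; "eef_rot": TCP orientation; "ft_force": force on the tool from outside, world axes, zero at the start; "wrist_torque": the same for the moment, N m; "opening": finger opening in m; "gripper_force": force on a finger pad.
Only numpy, scipy, OpenCV 4.12 (cv2) and the standard library are available. Lean on these libraries where they do the work, as an engineer would, in place of code of your own. Each camera call takes 0.05 s, during which the arm holds its last target. There are 200 camera calls.

## Working session

There is one attempt and no reset: what is moved stays moved. The work goes in short steps, Python scripts to look and compute and a tool call to move; the robot and the scene stay as the last step left them, time stands still between calls to the robot, and variables do not carry over. Pictures are saved under pics/ and viewed, at most 10 in all, crops included, and the job is handed in when it is done.

Besides the shell and the picture viewer there is one more tool, called after ">>>" as a command line: name --argument value ..., lists and objects as JSON in quotes. drive_tool: Moves the arm, as the interface text tells. Its arguments: {"type":"object","properties":{"moves":{"type":"array"},"force":{"type":"number"}},"required":["moves"]}

```bash
mkdir -p pics
cat > h.py <<'E'
import numpy as np,cv2
from bench import env,optics,ticket
def cam(n):
    c=optics.calibration(n);R=cv2.Rodrigues(np.array(c["rvec"],float))[0]
    return np.array(c["K"],float),R,np.array(c["tvec"],float).ravel()
def world(n,dep,cal=None):
    K,R,t=cal or cam(n);h,w=dep.shape
    v,u=np.mgrid[:h,:w]
    P=np.stack([(u-K[0,2])/K[0,0]*dep,(v-K[1,2])/K[1,1]*dep,dep],-1)
    return (P-t)@R
def ray(n,u,v,z,cal=None):
    K,R,t=cal or cam(n);d=R.T@np.linalg.inv(K)@[u,v,1];o=-R.T@t
    return o+d*(z-o[2])/d[2]
E
python3 - <<'E'
from h import *
s=env.sense();print(s["tcp_pos"],s["eef_rot"],s["t"],env.grip_point_offset)
for n in("scene","side"):
    b,d=optics.grab_frame(n);cv2.imwrite(f"pics/{n}.png",b);np.savez(f"{n}.npz",b=b,d=d)
    K,R,t=cam(n);print(n,K.round(0).tolist(),(-R.T@t).round(3),(d>0).mean())
E
```

```text
[0.17066354 0.6266006  0.21363871] [-1.79900205e+02  7.83931517e-03  1.64767596e+02] 0.0 0.0187
scene [[419.0, 0.0, 281.0], [0.0, 419.0, 201.0], [0.0, 0.0, 1.0]] [ 0.716 -0.204  0.919] 0.9959183673469387
side [[424.0, 0.0, 278.0], [0.0, 424.0, 212.0], [0.0, 0.0, 1.0]] [0.967 0.726 0.876] 0.995922619047619
```

View pics/scene.png

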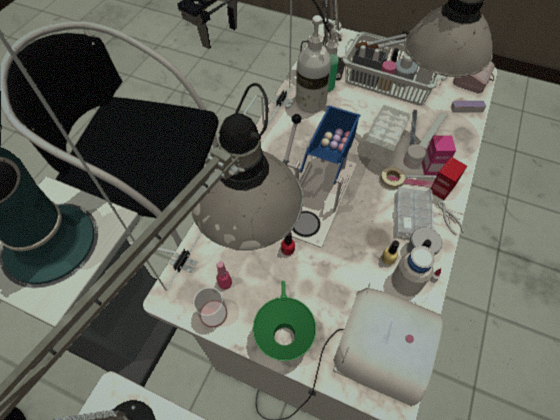

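View pics/side.png

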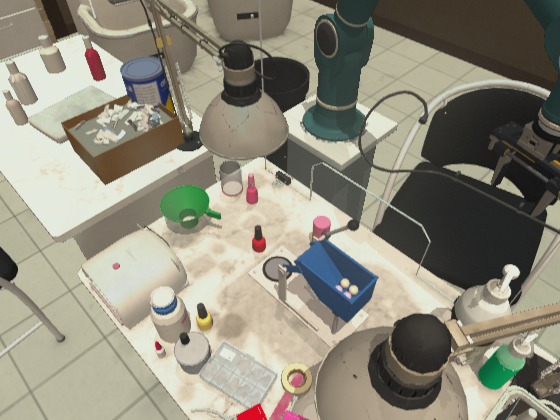

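Scene view: jar (211,307), funnel (285,328) with its tab (283,290), pad (305,223), knob (296,118), pink polish (223,275), red polish (288,245). Side view: jar (231,178), funnel (187,205) with its tab at (215,216), pad (277,268), knob (353,225), cream jar (321,228).

Run:
```python
from h import *
D={n:np.load(n+".npz") for n in("scene","side")}
W={n:world(n,D[n]["d"]) for n in D}
H={n:cv2.cvtColor(D[n]["b"],cv2.COLOR_BGR2HSV) for n in D}
def at(n,u,v): print(n,(u,v),W[n][v,u].round(3))
for a in[("scene",305,223),("scene",283,290),("scene",296,118),("scene",223,267),("scene",288,238),("scene",211,313),("scene",260,260),("side",277,268),("side",214,215),("side",353,225),("side",321,221),("side",258,230),("side",251,179),("side",231,190)]: at(*a)
def circ(P): # lsq circle
    A=np.c_[P[:,:2],np.ones(len(P))];s=np.linalg.lstsq(A,(P[:,:2]**2).sum(1),rcond=None)[0]
    c=s[:2]/2;return c.round(4),np.sqrt(s[2]+c@c).round(4)
for n in D:
    h=H[n];g=(h[...,0]>45)&(h[...,0]<85)&(h[...,1]>120)&(h[...,2]>40)
    k,l,st,ce=cv2.connectedComponentsWithStats(g.astype(np.uint8))
    i=min(range(1,k),key=lambda i:np.hypot(*(ce[i]-({"scene":(285,328),"side":(187,210)}[n]))) if st[i,4]>300 else 1e9)
    P=W[n][l==i];print(n,st[i],"z pct",np.percentile(P[:,2],[1,50,90,99]).round(3))
    # rim: outer contour ray-cast to z_top
    cs=max(cv2.findContours((l==i).astype(np.uint8),0,cv2.CHAIN_APPROX_NONE)[0],key=len)[:,0]
    Q=np.array([ray(n,u,v,.078) for u,v in cs])
    c,r=circ(Q)
    for _ in range(8):
        e=np.abs(np.hypot(*(Q[:,:2]-c).T)-r);c,r=circ(Q[e<max(.003,np.median(e))])
    print("rim",c,r)
    # tab
    rr=np.hypot(*(P[:,:2]-c).T);T=P[(rr>.07)&(rr<.11)]
    print("tab",len(T),T.mean(0).round(4) if len(T) else 0, T[:,2].max() if len(T) else 0)
    if len(T):
        m=T.mean(0)[:2]-c;print("dir",np.degrees(np.arctan2(m[1],m[0])),rr[(rr<.12)].max())
```

```text
scene (305, 223) [0.559 0.299 0.007]
scene (283, 290) [0.588 0.091 0.077]
scene (296, 118) [0.475 0.428 0.222]
scene (223, 267) [0.454 0.081 0.096]
scene (288, 238) [0.549 0.21  0.074]
scene (211, 313) [0.452 0.004 0.005]
scene (260, 260) [0.496 0.165 0.001]
side (277, 268) [0.561 0.298 0.008]
side (214, 215) [0.591 0.1   0.067]
side (353, 225) [0.481 0.437 0.224]
side (321, 221) [0.427 0.315 0.089]
side (258, 230) [0.551 0.222 0.08 ]
side (251, 179) [0.451 0.087 0.091]
side (231, 190) [0.48  0.03  0.029]
scene [ 253  282   63   78 2748] z pct [0.02  0.058 0.073 0.079]
rim [0.6217 0.0199] 0.0611
tab 29 [0.5864 0.0973 0.0745] 0.07694938838270009
dir 114.48442856004372 0.09740285110618718
side [169 186  52  33 889] z pct [0.031 0.06  0.074 0.078]
rim [0.5883 0.0325] 0.0604
tab 91 [0.6092 0.0058 0.0682] 0.08064066145529891
dir -51.98204355192498 0.08405876348042211
```

Run:
```python
from h import *
D={n:np.load(n+".npz") for n in("scene","side")}
W={n:world(n,D[n]["d"]) for n in D}
def circ(P):
    A=np.c_[P[:,:2],np.ones(len(P))];s=np.linalg.lstsq(A,(P[:,:2]**2).sum(1),rcond=None)[0]
    c=s[:2]/2;return c.round(4),np.sqrt(s[2]+c@c).round(4)
for n,(uf,vf) in {"scene":(285,328),"side":(187,205)}.items():
    b=D[n]["b"].astype(int);w=W[n]
    g=(b[...,1]>b[...,2]*1.3+8)&(b[...,1]>b[...,0]*1.15+5)&(np.hypot(w[...,0]-.62,w[...,1]-.02)<.14)&(w[...,2]>.01)
    P=w[g];T=P[(P[:,2]>.07)&(np.hypot(P[:,0]-.62,P[:,1]-.02)<.075)]
    print(n,g.sum(),"rim3d",circ(T),len(T),P.min(0).round(3),P.max(0).round(3))
    # far rim ray-cast
    tab=P[(P[:,2]>.05)&(np.hypot(P[:,0]-.621,P[:,1]-.02)>.07)]
    print("tab",len(tab),tab.mean(0).round(4),tab.min(0).round(3),tab.max(0).round(3))
    # pad: dark pixels near
    m=(D[n]["b"].max(-1)<60)&(np.hypot(w[...,0]-.56,w[...,1]-.298)<.06)&(w[...,2]<.02)
    h=cv2.convexHull(np.argwhere(m)[:,::-1].astype(np.float32))[:,0]
    (Q)=np.array([ray(n,u,v,.006) for u,v in h]);print("pad",m.sum(),circ(Q),w[m][:,2].mean().round(4))
    # knob
    m=(D[n]["b"].max(-1)<70)&(w[...,2]>.195)&(w[...,2]<.24)&(np.hypot(w[...,0]-.477,w[...,1]-.435)<.04)
    c=np.argwhere(m)[:,::-1].mean(0);print("knob",m.sum(),c,ray(n,*c,.214).round(4),w[m].mean(0).round(4))
    K,R,t=cam(n)
    # blue bin rim points
    hsv=cv2.cvtColor(D[n]["b"],cv2.COLOR_BGR2HSV)
    m=(hsv[...,0]>100)&(hsv[...,0]<125)&(hsv[...,1]>120)&(w[...,2]>.172)&(w[...,2]<.195)&(np.hypot(w[...,0]-.56,w[...,1]-.45)<.15)
    B=w[m][:,:2].astype(np.float32);print("bin",len(B),cv2.minAreaRect(B))
    # base plate white edges z .004
cr=[cv2.resize(D["scene"]["b"][260:350,180:310],None,fx=4,fy=4,interpolation=2)[:, :400],cv2.resize(D["side"]["b"][150:240,150:250],None,fx=4,fy=4,interpolation=2)]
im=np.hstack(cr);cv2.imwrite("pics/c1.png",np.clip(im.astype(float)*1.6,0,255).astype(np.uint8));print(im.shape)
```

```text
scene 2866 rim3d (array([0.621, 0.02 ]), np.float64(0.0605)) 569 [ 0.526 -0.043  0.011] [0.684 0.126 0.43 ]
tab 42 [0.582  0.0981 0.0997] [0.526 0.083 0.071] [0.593 0.126 0.43 ]
pad 95 (array([0.5595, 0.2987]), np.float64(0.0356)) 0.0057
knob 74 [296.10810811 118.54054054] [0.473  0.4332 0.214 ] [0.4753 0.4273 0.2206]
bin 297 ((0.5585229992866516, 0.4627622663974762), (0.08027831465005875, 0.145236074924469), 0.2693555951118469)
side 1391 rim3d (array([0.624 , 0.0227]), np.float64(0.062)) 287 [ 0.56  -0.044  0.01 ] [0.686 0.116 0.081]
tab 69 [0.5897 0.1    0.0691] [0.58  0.086 0.057] [0.598 0.116 0.077]Traceback (most recent call last):
  File "<stdin>", line 17, in <module>
TypeError: 'NoneType' object is not subscriptable
```

Run:
```python
from h import *
D={n:np.load(n+".npz") for n in("scene","side")}
cr=[cv2.resize(D["scene"]["b"][260:350,180:280],None,fx=4,fy=4,interpolation=2),cv2.resize(D["side"]["b"][150:240,190:290],None,fx=4,fy=4,interpolation=2)]
im=np.hstack(cr);cv2.imwrite("pics/c1.png",np.clip(im.astype(float)*1.5,0,255).astype(np.uint8))
w=world("side",D["side"]["d"]);b=D["side"]["b"]
m=(b.max(-1)<75)&(np.hypot(w[...,0]-.56,w[...,1]-.298)<.06)&(w[...,2]<.02)
h=cv2.convexHull(np.argwhere(m)[:,::-1].astype(np.int32))[:,0]
Q=np.array([ray("side",u,v,.006) for u,v in h]);print(m.sum(),(Q.max(0)+Q.min(0))/2,Q.max(0)-Q.min(0))
m=(b.max(-1)<80)&(w[...,2]>.195)&(w[...,2]<.24)&(np.hypot(w[...,0]-.477,w[...,1]-.435)<.04)
c=np.argwhere(m)[:,::-1].mean(0);print("knob",m.sum(),c,ray("side",*c,.214).round(4))
```

```text
75 [0.56055867 0.29862311 0.006     ] [7.04654150e-02 7.13068791e-02 1.11022302e-16]
knob 91 [352.95604396 224.61538462] [0.4736 0.4323 0.214 ]
```

View pics/c1.png

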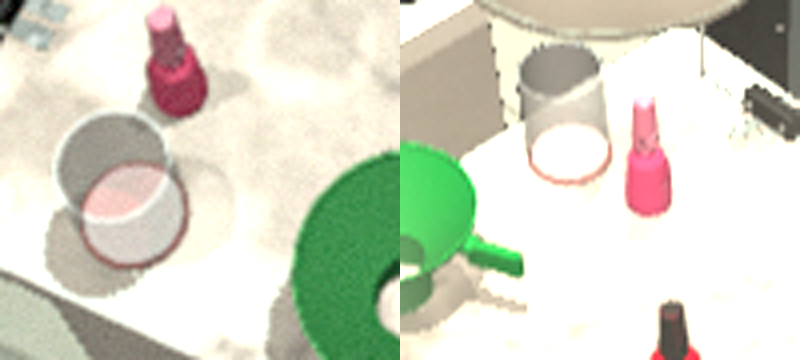

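Crop left: jar rim ellipse centre (112,168), foot (134,217). Crop right: rim (561,73), foot (570,153).

Run:
```python
from h import *
f=lambda u,v,a,b:((u+.5)/4-.5+a,(v+.5)/4-.5+b)
for n,r,ft,o in(("scene",(112,168),(134,217),(180,260)),("side",(161,73),(170,153),(190,150))):
    print(n,"rim",ray(n,*f(*r,*o),.085).round(4),"foot",ray(n,*f(*ft,*o),.003).round(4))
def tri(a,b):
    A=[];y=[]
    for n,p in(("scene",a),("side",b)):
        K,R,t=cam(n);M=K@np.c_[R,t]
        for i in(0,1):A.append(p[i]*M[2,:3]-M[i,:3]);y.append(M[i,3]-p[i]*M[2,3])
    return np.linalg.lstsq(np.array(A),np.array(y),rcond=None)[0].round(4)
print("rim tri",tri(f(112,168,180,260),f(161,73,190,150)),"foot tri",tri(f(134,217,180,260),f(170,153,190,150)))
print("knob tri",tri((296.1,118.5),(353,224.6)))
w=world("scene",np.load("scene.npz")["d"]);
D={n:np.load(n+".npz") for n in("scene","side")}
for n in D: # bystanders: colourful pts above table near guesses
    w=world(n,D[n]["d"])
    for nm,(x,y,r) in dict(pink=(.452,.083,.035),red=(.55,.218,.035),cream=(.427,.315,.04)).items():
        m=(np.hypot(w[...,0]-x,w[...,1]-y)<r)&(w[...,2]>.02)&(w[...,2]<.12)
        if m.sum():P=w[m];print(n,nm,m.sum(),((P.min(0)+P.max(0))/2)[:2].round(3),(P.max(0)-P.min(0)).round(3),P[P[:,2]>P[:,2].max()-.01].mean(0).round(3))
```

```text
scene rim [0.4575 0.0036 0.085 ] foot [0.457  0.0042 0.003 ]
side rim [0.4596 0.0084 0.085 ] foot [0.4576 0.0046 0.003 ]
rim tri [0.4565 0.0046 0.0807] foot tri [0.4571 0.0043 0.0025]
knob tri [0.4735 0.4326 0.2146]
scene pink 260 [0.446 0.077] [0.033 0.028 0.084] [0.447 0.08  0.1  ]
scene red 198 [0.546 0.213] [0.033 0.03  0.066] [0.549 0.213 0.082]
side pink 215 [0.448 0.085] [0.033 0.03  0.083] [0.45  0.084 0.099]
side red 211 [0.549 0.22 ] [0.032 0.031 0.066] [0.549 0.22  0.082]
side cream 307 [0.427 0.318] [0.043 0.042 0.068] [0.429 0.318 0.087]
```

>>> drive_tool --moves '[{"dp": [-0.6, -0.58, 0], "roll": 0, "grip": 91.9}, {"dp": [-0.6, -0.58, 0], "roll": 0, "grip": 91.9}, {"dp": [-0.6, -0.58, 0], "roll": 0, "grip": 91.9}, {"dp": [-0.6, -0.58, 0], "roll": 0, "grip": 91.9}, {"dp": [-0.6, -0.58, 0], "roll": 0, "grip": 91.9}, {"dp": [-0.6, -0.58, 0], "roll": 0, "grip": 91.9}, {"dp": [-0.6, -0.58, 0], "roll": 0, "grip": 91.9}, {"dp": [0, 0, 0], "roll": 1, "grip": 91.9}, {"dp": [0, 0, 0], "roll": 1, "grip": 91.9}, {"dp": [0, 0, 0], "roll": 1, "grip": 91.9}]'

```text
t: 1.1
tcp_pos: [0.3202, 0.3755, 0.2144]
eef_rot: [-180.0, -0.0, 146.5]
ft_force: [0.4, -0.4, 0.3]
opening: 0.0921
gripper_force: 0.0
```

>>> drive_tool --moves '[{"dp": [0, 0, 0], "roll": 1, "grip": 91.9}, {"dp": [0, 0, 0], "roll": 1, "grip": 91.9}, {"dp": [0, 0, 0], "roll": 1, "grip": 91.9}, {"dp": [0, 0, 0], "roll": 1, "grip": 91.9}, {"dp": [0, 0, 0], "roll": 1, "grip": 91.9}, {"dp": [0, 0, 0], "roll": 1, "grip": 91.9}, {"dp": [0, 0, 0], "roll": 1, "grip": 91.9}, {"dp": [0, 0, 0], "roll": 1, "grip": 91.9}, {"dp": [0, 0, 0], "roll": 1, "grip": 91.9}, {"dp": [0, 0, 0], "roll": 0.5, "grip": 91.9}]'

```text
t: 2.1
tcp_pos: [0.3199, 0.3759, 0.2143]
eef_rot: [-180.0, 0.0, 89.6]
ft_force: [-0.6, 0.3, -0.1]
opening: 0.0917
gripper_force: 0.0
```

>>> drive_tool --moves '[{"dp": [-0.82, 0.3, 0], "roll": 0, "grip": 91.9}, {"dp": [-0.82, 0.3, 0], "roll": 0, "grip": 91.9}, {"dp": [-0.82, 0.3, 0], "roll": 0, "grip": 91.9}, {"dp": [-0.82, 0.3, 0], "roll": 0, "grip": 91.9}, {"dp": [-0.82, 0.3, 0], "roll": 0, "grip": 91.9}, {"dp": [-0.82, 0.3, 0], "roll": 0, "grip": 91.9}, {"dp": [-0.82, 0.3, 0], "roll": 0, "grip": 91.9}, {"dp": [-0.82, 0.3, 0], "roll": 0, "grip": 91.9}, {"dp": [-0.82, 0.3, 0], "roll": 0, "grip": 91.9}, {"dp": [0, 0, 0], "roll": 0, "grip": 91.9}]'

```text
t: 3.1
tcp_pos: [0.4547, 0.0011, 0.2149]
eef_rot: [179.9, 0.1, 89.2]
ft_force: [-0.6, -0.2, -0.7]
opening: 0.0919
gripper_force: 0.0
```

Run:
```python
from h import *
s=env.sense();print(s["tcp_pos"],s["eef_rot"],s["t"])
K,R,t=cam("wrist");b,d=optics.grab_frame("wrist");cv2.imwrite("pics/w1.png",b)
print((-R.T@t).round(3),R[2].round(3));np.savez("w1.npz",b=b,d=d,K=K,R=R,t=t)
for p in((.457,.0045,.085),(.457,.0045,.0),(.448,.08,.102)):
    q=K@(R@np.array(p)+t);print(p,(q[:2]/q[2]).round(0))
```

```text
[0.45470544 0.00108967 0.21489719] [1.79916373e+02 1.09571281e-01 8.92462778e+01] 3.1
[0.457 0.078 0.385] [-0.003 -0.269 -0.963]
(0.457, 0.0045, 0.085) [281. 194.]
(0.457, 0.0045, 0.0) [280. 175.]
(0.448, 0.08, 0.102) [267.  99.]
```

View pics/w1.png

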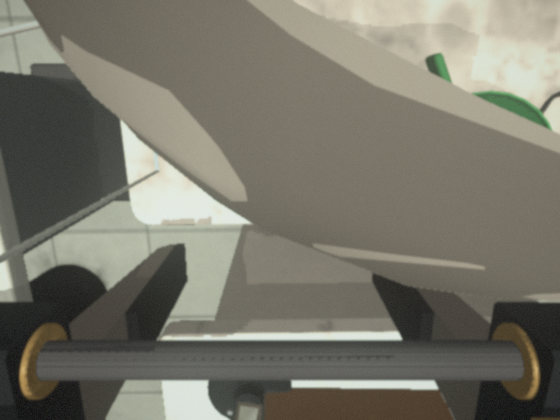

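The lamp head blocks the wrist view here, so I rely on the triangulated jar position: (0.457, 0.0045), 76 mm from the pink bottle against 75 mm given.

>>> drive_tool --moves '[{"dp": [0.06, 0.05, 0.6], "roll": 0, "grip": 91.9}, {"dp": [0, 0, 0.6], "roll": 0, "grip": 91.9}, {"dp": [0, 0, 0.6], "roll": 0, "grip": 91.9}, {"dp": [0, 0, 0.6], "roll": 0, "grip": 91.9}, {"dp": [0, 0, 0.5], "roll": 0, "grip": 91.9}, {"dp": [0, 0, 0.5], "roll": 0, "grip": 91.9}, {"dp": [0, 0, 0], "roll": 0, "grip": 91.9}]'

```text
t: 3.85
tcp_pos: [0.4532, 0.0108, 0.042]
eef_rot: [-179.6, 0.0, 89.9]
ft_force: [-1.1, 0.7, 0.5]
opening: 0.0917
gripper_force: 0.0
```

>>> drive_tool --force 12 --moves '[{"dp": [0, 0, 0], "roll": 0, "grip": 55}, {"dp": [0, 0, 0], "roll": 0, "grip": 55}, {"dp": [0, 0, 0], "roll": 0, "grip": 55}, {"dp": [0, 0, 0], "roll": 0, "grip": 55}, {"dp": [0, 0, 0], "roll": 0, "grip": 55}, {"dp": [0, 0, 0], "roll": 0, "grip": 55}]'

```text
t: 4.45
tcp_pos: [0.4566, 0.0099, 0.0455]
eef_rot: [179.9, -0.1, 89.8]
ft_force: [-1.0, -0.3, 6.3]
opening: 0.0622
gripper_force: 11.9
```

>>> drive_tool --moves '[{"dp": [0, 0, -0.3], "roll": 0, "grip": 55}, {"dp": [0, 0, -0.6], "roll": 0, "grip": 55}, {"dp": [0, 0, -0.6], "roll": 0, "grip": 55}, {"dp": [0, 0, -0.6], "roll": 0, "grip": 55}, {"dp": [0, 0, -0.3], "roll": 0, "grip": 55}, {"dp": [0, 0, 0], "roll": 0, "grip": 55}]'

```text
t: 5.05
tcp_pos: [0.4574, 0.0099, 0.1666]
eef_rot: [179.7, -0.1, 89.8]
ft_force: [0.0, 0.3, -1.4]
opening: 0.0618
gripper_force: 11.8
```

Run:
```python
from h import *
for i in range(2):
    s=env.sense();print(s["tcp_pos"].round(4),s["eef_rot"].round(1),s["opening"],s["ft_force"].round(1))
    n=("scene","side")[i];b,d=optics.grab_frame(n);np.savez(n+"2.npz",b=b,d=d)
    p=np.array([.457,.006,.10]);K,R,t=cam(n);q=K@(R@p+t);q=(q[:2]/q[2]).astype(int);print(q)
    c=b[q[1]-50:q[1]+50,q[0]-50:q[0]+50];cv2.imwrite(f"pics/j{i}.png",c)
im=np.hstack([cv2.resize(cv2.imread(f"pics/j{i}.png"),(400,400),interpolation=2) for i in(0,1)]);cv2.imwrite("pics/c2.png",np.clip(im*1.5,0,255).astype(np.uint8))
```

```text
[0.4574 0.0099 0.1666] [ 1.797e+02 -1.000e-01  8.980e+01] 0.06175847785006781 [ 0.   0.3 -1.4]
[206 297]
[0.4564 0.0099 0.1652] [ 1.799e+02 -1.000e-01  8.980e+01] 0.061942450370968224 [-0.2 -0.9 -2.2]
[229 162]
```

View pics/c2.png

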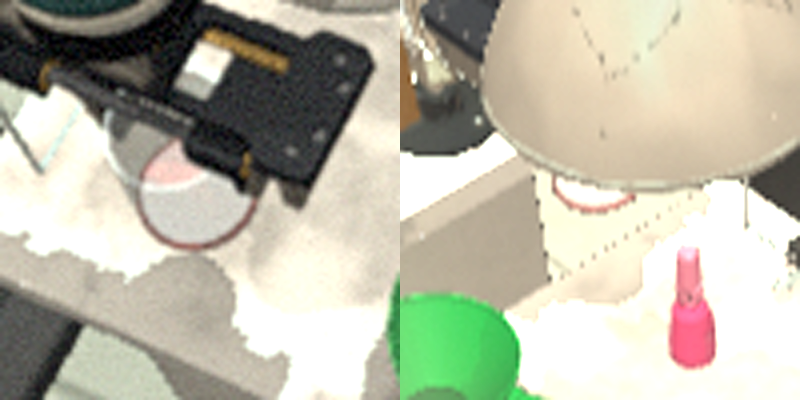

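The jar is held upright. The foot ellipse in the left crop is centred near (198,192).

Run:
```python
from h import *
for z in(.115,.12,.125):print(ray("scene",156+198.5/4-.5,247+192.5/4-.5,z).round(4))
# side: foot bottom edge in crop (594-400,210)
for z in(.115,.12,.125):print(ray("side",179+194.5/4-.5,112+210/4-.5,z).round(4))
K,R,t=cam("side");print((-R.T@t))
```

```text
[0.4552 0.0068 0.115 ]
[0.4568 0.0055 0.12  ]
[0.4585 0.0042 0.125 ]
[0.4742 0.0187 0.115 ]
[0.4775 0.0234 0.12  ]
[0.4807 0.028  0.125 ]
[0.96692952 0.72602595 0.87601343]
```

>>> drive_tool --moves '[{"dp": [0, 0.5, -0.2], "roll": 0, "grip": 55}, {"dp": [0, 0.8, -0.2], "roll": 0, "grip": 55}, {"dp": [0.3, 0.7, 0], "roll": 0, "grip": 55}, {"dp": [0.7, 0.06, 0], "roll": 0, "grip": 55}, {"dp": [0.9, 0, 0], "roll": 0, "grip": 55}, {"dp": [0.9, 0, 0], "roll": 0, "grip": 55}, {"dp": [0.9, 0, 0], "roll": 0, "grip": 55}, {"dp": [0.9, 0, 0], "roll": 0, "grip": 55}, {"dp": [0.8, 0, 0], "roll": 0, "grip": 55}, {"dp": [0.47, 0, 0], "roll": 0, "grip": 55}]'

```text
t: 6.15
tcp_pos: [0.5583, 0.3066, 0.1818]
eef_rot: [-179.8, 0.0, 90.0]
ft_force: [-0.1, 0.0, -0.6]
opening: 0.0619
gripper_force: 11.8
```

>>> drive_tool --moves '[{"dp": [0, 0, 0.5], "roll": 0, "grip": 55}, {"dp": [0, 0, 0.5], "roll": 0, "grip": 55}, {"dp": [0, 0, 0.5], "roll": 0, "grip": 55}, {"dp": [0, 0, 0.3], "roll": 0, "grip": 55}, {"dp": [0, 0, 0], "roll": 0, "grip": 55}]'

```text
t: 6.65
tcp_pos: [0.5581, 0.3013, 0.0909]
eef_rot: [-179.7, 0.2, 89.8]
ft_force: [-0.1, -0.8, -1.7]
opening: 0.0622
gripper_force: 11.8
```

>>> drive_tool --moves '[{"dp": [0, 0.03, 0.3], "roll": 0, "grip": 55}, {"dp": [0, 0, 0.2], "roll": 0, "grip": 55}, {"dp": [0, 0, 0.12], "roll": 0, "grip": 55}, {"dp": [0, 0, 0.08], "roll": 0, "grip": 55}, {"dp": [0, 0, 0.04], "roll": 0, "grip": 55}, {"dp": [0, 0, 0], "roll": 0, "grip": 55}]'

```text
t: 7.25
tcp_pos: [0.5618, 0.3027, 0.0577]
eef_rot: [180.0, -0.0, 89.8]
ft_force: [-0.1, 0.7, -1.8]
opening: 0.0614
gripper_force: 11.8
```

Run:
```python
from h import *
for i in range(2):
    s=env.sense();print(s["tcp_pos"].round(4),s["eef_rot"].round(1),s["opening"],s["ft_force"].round(1))
    n=("scene","side")[i];b,d=optics.grab_frame(n)
    p=np.array([.56,.30,.05]);K,R,t=cam(n);q=K@(R@p+t);q=(q[:2]/q[2]).astype(int);print(q)
    c=b[q[1]-40:q[1]+40,q[0]-40:q[0]+40];cv2.imwrite(f"pics/j{i}.png",c)
im=np.hstack([cv2.resize(cv2.imread(f"pics/j{i}.png"),(400,400),interpolation=2) for i in(0,1)]);cv2.imwrite("pics/c3.png",np.clip(im*1.5,0,255).astype(np.uint8))
```

```text
[0.5618 0.3027 0.0577] [180.   -0.   89.8] 0.0614460899074306 [-0.1  0.7 -1.8]
[306 213]
[0.562  0.3028 0.0579] [180.   -0.   89.8] 0.06193459300286872 [ 0.3  0.2 -2. ]
[277 258]
```

View pics/c3.png

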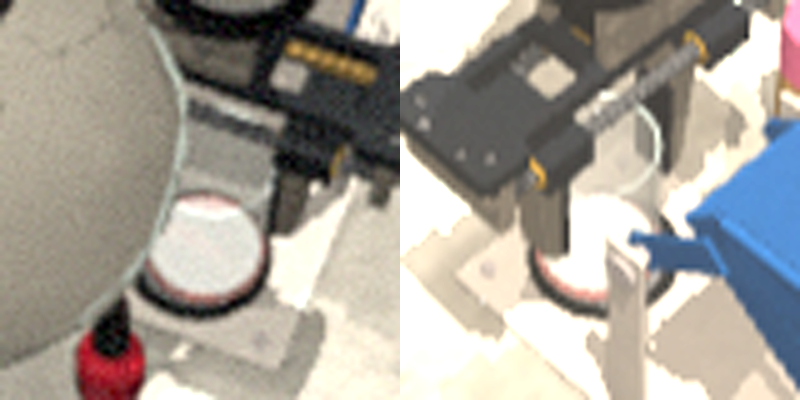

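The jar sits a few mm above the pad and is well centred on it in both crops: foot around (207,250) left and pad around (600,275) right.

>>> drive_tool --moves '[{"dp": [0, 0, 0.06], "roll": 0, "grip": 55}, {"dp": [0, 0, 0.03], "roll": 0, "grip": 55}, {"dp": [0, 0, 0], "roll": 0, "grip": 55}]'

```text
t: 7.65
tcp_pos: [0.5616, 0.3026, 0.0529]
eef_rot: [-180.0, 0.0, 89.8]
ft_force: [0.0, -0.4, -1.1]
opening: 0.062
gripper_force: 11.8
```

>>> drive_tool --moves '[{"dp": [0, 0, 0.03], "roll": 0, "grip": 55}, {"dp": [0, 0, 0.0], "roll": 0, "grip": 55}]'

```text
t: 7.85
tcp_pos: [0.5619, 0.3027, 0.0517]
eef_rot: [180.0, -0.0, 89.8]
ft_force: [-0.5, 0.1, -2.0]
opening: 0.0618
gripper_force: 11.8
```

>>> drive_tool --moves '[{"dp": [0, 0, 0.03], "roll": 0, "grip": 55}, {"dp": [0, 0, 0.02], "roll": 0, "grip": 55}, {"dp": [0, 0, 0.0], "roll": 0, "grip": 55}]'

```text
t: 8.15
tcp_pos: [0.5619, 0.3028, 0.0514]
eef_rot: [-180.0, -0.1, 89.8]
ft_force: [-5.8, -2.8, 14.8]
opening: 0.0618
gripper_force: 11.9
```

Contact with the pad shows as a 15 N upward force. Releasing and lifting straight up.

>>> drive_tool --moves '[{"dp": [0, 0, -0.04], "roll": 0, "grip": 75}, {"dp": [0, 0, 0], "roll": 0, "grip": 91.9}, {"dp": [0, 0, 0], "roll": 0, "grip": 91.9}, {"dp": [0, 0, 0], "roll": 0, "grip": 91.9}, {"dp": [0, 0, -0.3], "roll": 0, "grip": 91.9}, {"dp": [0, 0, -0.6], "roll": 0, "grip": 91.9}, {"dp": [0, 0, -0.8], "roll": 0, "grip": 91.9}, {"dp": [0, 0, -0.8], "roll": 0, "grip": 91.9}, {"dp": [0, 0, -0.6], "roll": 0, "grip": 91.9}, {"dp": [0, 0, 0], "roll": 0, "grip": 91.9}]'

```text
t: 9.15
tcp_pos: [0.5646, 0.3036, 0.2122]
eef_rot: [179.5, -0.3, 89.7]
ft_force: [-0.2, -0.7, 0.1]
opening: 0.0919
gripper_force: 0.0
```

>>> drive_tool --moves '[{"dp": [-0.8, 0, 0], "roll": -1, "grip": 91.9}, {"dp": [-0.8, 0, 0], "roll": -1, "grip": 91.9}, {"dp": [-0.8, 0, 0], "roll": -1, "grip": 91.9}, {"dp": [-0.8, 0, 0], "roll": -0.8, "grip": 91.9}, {"dp": [0, 0, 0], "roll": 0, "grip": 91.9}]'

```text
t: 9.65
tcp_pos: [0.5874, 0.1379, 0.2067]
eef_rot: [180.0, 0.2, 112.1]
ft_force: [-0.7, -0.5, 0.4]
opening: 0.0917
gripper_force: 0.0
```

Run:
```python
from h import *
s=env.sense();print(s["tcp_pos"].round(4),s["eef_rot"].round(1),s["t"])
K,R,t=cam("wrist");b,d=optics.grab_frame("wrist");np.savez("w2.npz",b=b,d=d,K=K,R=R,t=t)
bs,ds=optics.grab_frame("scene");bb,dd=optics.grab_frame("side");np.savez("s3.npz",bs=bs,ds=ds,bb=bb,dd=dd)
im=np.hstack([cv2.resize(b,(400,300)),np.clip(cv2.resize(bb[190:310,197:357],(400,300),interpolation=2)*1.4,0,255).astype(np.uint8)])
im=np.vstack([im,np.hstack([np.clip(cv2.resize(bs[160:280,230:390],(400,300),interpolation=2)*1.4,0,255).astype(np.uint8),np.zeros((300,400,3),np.uint8)])]);cv2.imwrite("pics/c4.png",im)
for p in((.622,.021,.078),(.588,.1,.064)):
    q=K@(R@np.array(p)+t);print(p,(q[:2]/q[2]).round(0))
```

```text
[0.5874 0.1379 0.2067] [180.    0.2 112.1] 9.65
(0.622, 0.021, 0.078) [265. 327.]
(0.588, 0.1, 0.064) [263. 232.]
```

View pics/c4.png

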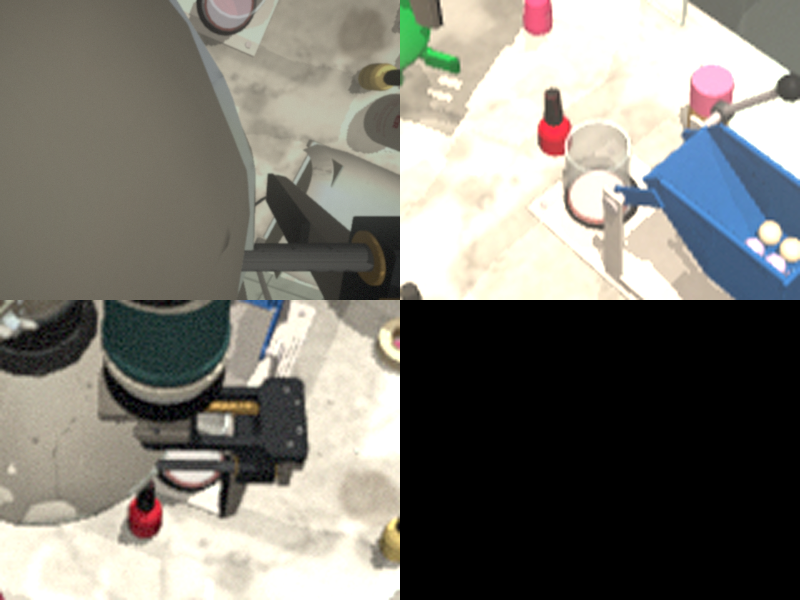

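Run:
```python
from h import *
print("jar rim",ray("side",275.5,250.5,.091).round(4),"foot",ray("side",276.5,268,.009).round(4))
F=np.array([.622,.021])
for n in("scene","side"):
    z=np.load(n+".npz");b=z["b"].astype(int);w=world(n,z["d"])
    r=np.hypot(w[...,0]-F[0],w[...,1]-F[1])
    g=(b[...,1]>b[...,2]*1.3+8)&(b[...,1]>b[...,0]*1.15+5)&(r>.072)&(r<.115)&(w[...,2]>.045)&(w[...,2]<.09)
    px=np.argwhere(g)[:,::-1];P=w[g]
    Q=np.array([ray(n,u,v,.075 if n=="scene" else .064)[:2] for u,v in px])
    a=np.degrees(np.arctan2(*(Q.mean(0)-F)[::-1]));vx=cv2.fitLine(Q.astype(np.float32),cv2.DIST_L2,0,.01,.01).ravel()
    print(n,g.sum(),"raycast mean",Q.mean(0).round(4),"ang",a,"line ang",np.degrees(np.arctan2(vx[1],vx[0])),"3d",P.mean(0).round(4))
    m=(w[...,2]>.068)&(r<.07)&(b[...,1]>b[...,2]*1.2+5)
    Pm=w[m];e=[]
    c=F
    for _ in range(5):
        rr=np.hypot(*(Pm[:,:2]-c).T);S=Pm[rr>.056]
        A=np.c_[S[:,:2],np.ones(len(S))];s=np.linalg.lstsq(A,(S[:,:2]**2).sum(1),rcond=None)[0];c=s[:2]/2
    print("funnel",c.round(4),np.sqrt(s[2]+c@c),len(S))
```

```text
jar rim [0.5689 0.3026 0.091 ] foot [0.5624 0.2982 0.009 ]
scene 34 raycast mean [0.5855 0.0978] ang 115.41525957219497 line ang -66.889755 3d [0.5854 0.098  0.0744]
funnel [0.621  0.0199] 0.060079343793280636 705
side 63 raycast mean [0.5867 0.0974] ang 114.81780105837579 line ang -77.35847 3d [0.5891 0.1013 0.069 ]
funnel [0.6239 0.0221] 0.06127640610010401 359
```

>>> drive_tool --force 30 --moves '[{"dp": [0, 0, 0], "roll": -0.25, "grip": 50}, {"dp": [-0.67, -0.32, 0], "roll": 0, "grip": 50}, {"dp": [0, 0, 0.6], "roll": 0, "grip": 50}, {"dp": [0, 0, 0.6], "roll": 0, "grip": 50}, {"dp": [0, 0, 0.4], "roll": 0, "grip": 50}, {"dp": [0, 0, 0], "roll": 0, "grip": 50}]'

```text
t: 10.4
tcp_pos: [0.5825, 0.1098, 0.1232]
eef_rot: [-179.7, -0.1, 114.3]
ft_force: [-0.5, -0.3, -0.4]
opening: 0.0504
gripper_force: 0.0
```

Run:
```python
from h import *
s=env.sense();print(s["tcp_pos"].round(4),s["eef_rot"].round(1),s["t"],s["opening"])
K,R,t=cam("wrist");b,d=optics.grab_frame("wrist")
bs,_=optics.grab_frame("side")
im=np.hstack([cv2.resize(b,(400,300)),np.clip(cv2.resize(bs[150:270,140:300],(400,300),interpolation=2)*1.4,0,255).astype(np.uint8)])
cv2.imwrite("pics/c5.png",im)
```

```text
[0.5825 0.1098 0.1232] [-1.797e+02 -1.000e-01  1.143e+02] 10.4 0.050443841773293877
```

View pics/c5.png

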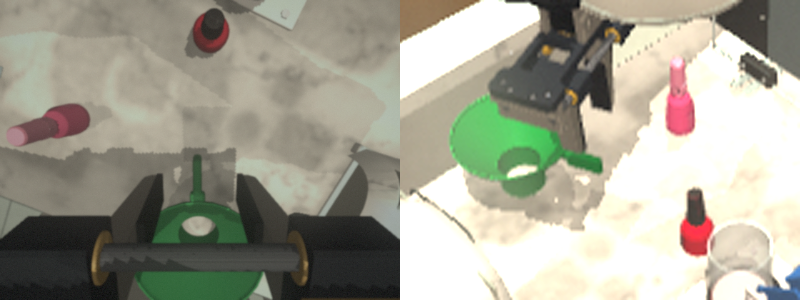

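The wrist view has the tab (197,175) midway between the finger tips (150 and 245). The arm is about 10 mm too far out, so I move in, go down and close.

>>> drive_tool --moves '[{"dp": [-0.2, 0, 0.3], "roll": 0, "grip": 50}, {"dp": [0, 0, 0.5], "roll": 0, "grip": 50}, {"dp": [0, 0, 0.4], "roll": 0, "grip": 50}, {"dp": [0, 0, 0.34], "roll": 0, "grip": 50}, {"dp": [0, 0, 0], "roll": 0, "grip": 50}, {"dp": [0, 0, 0], "roll": 0, "grip": 50}]'

```text
t: 11.1
tcp_pos: [0.5895, 0.0991, 0.0493]
eef_rot: [180.0, 0.0, 114.1]
ft_force: [-0.2, -0.7, 0.9]
opening: 0.0497
gripper_force: 0.0
```

>>> drive_tool --force 30 --moves '[{"dp": [0, 0, 0.08], "roll": 0, "grip": 30}, {"dp": [0, 0, 0], "roll": 0, "grip": 15}, {"dp": [0, 0, 0], "roll": 0, "grip": 4}, {"dp": [0, 0, 0], "roll": 0, "grip": 4}, {"dp": [0, 0, 0], "roll": 0, "grip": 4}, {"dp": [0, 0, 0], "roll": 0, "grip": 4}, {"dp": [0, 0, 0], "roll": 0, "grip": 4}]'

```text
t: 11.8
tcp_pos: [0.5892, 0.0994, 0.0452]
eef_rot: [180.0, -0.0, 114.1]
ft_force: [-1.3, 0.1, 1.0]
opening: 0.0081
gripper_force: 30.0
```

>>> drive_tool --moves '[{"dp": [0, 0, -0.2], "roll": 0, "grip": 4}, {"dp": [0, 0, -0.4], "roll": 0, "grip": 4}, {"dp": [0, 0, -0.6], "roll": 0, "grip": 4}, {"dp": [0, 0, -0.6], "roll": 0, "grip": 4}, {"dp": [0, 0, -0.6], "roll": 0, "grip": 4}, {"dp": [0, 0, -0.4], "roll": 0, "grip": 4}, {"dp": [0, 0, 0], "roll": 0, "grip": 4}]'

```text
t: 12.5
tcp_pos: [0.5911, 0.0995, 0.1887]
eef_rot: [179.6, 0.0, 114.1]
ft_force: [-0.3, -0.1, 0.1]
opening: 0.0078
gripper_force: 30.0
```

>>> drive_tool --moves '[{"dp": [0.2, -0.3, 0], "roll": 0, "grip": 4}, {"dp": [0.25, -0.5, 0], "roll": 0, "grip": 4}, {"dp": [0.25, -0.5, 0], "roll": 0, "grip": 4}, {"dp": [0.2, -0.4, 0], "roll": 0, "grip": 4}, {"dp": [0, -0.2, 0], "roll": 0, "grip": 4}, {"dp": [0, 0, 0], "roll": -0.5, "grip": 4}, {"dp": [0, 0, 0], "roll": -0.8, "grip": 4}, {"dp": [0, 0, 0], "roll": -0.8, "grip": 4}, {"dp": [0, 0, 0], "roll": -0.8, "grip": 4}, {"dp": [0, 0, 0], "roll": -0.8, "grip": 4}]'

```text
t: 13.5
tcp_pos: [0.4844, 0.1011, 0.1847]
eef_rot: [-180.0, 0.0, 136.4]
ft_force: [0.3, 0.1, -0.1]
opening: 0.0082
gripper_force: 30.0
```

>>> drive_tool --moves '[{"dp": [0, 0, 0], "roll": -1, "grip": 4}, {"dp": [0, 0, 0], "roll": -1, "grip": 4}, {"dp": [0, 0, 0], "roll": -1, "grip": 4}, {"dp": [0, 0, 0], "roll": -1, "grip": 4}, {"dp": [0, 0, 0], "roll": -1, "grip": 4}, {"dp": [0, 0, 0], "roll": -1, "grip": 4}, {"dp": [0, 0, 0], "roll": -1, "grip": 4}, {"dp": [0, 0, 0], "roll": -1, "grip": 4}, {"dp": [0, 0, 0], "roll": -1, "grip": 4}, {"dp": [0, 0, 0], "roll": -1, "grip": 4}]'

```text
t: 14.5
tcp_pos: [0.4843, 0.1011, 0.1846]
eef_rot: [-180.0, -0.0, -163.5]
ft_force: [0.1, 0.9, 0.1]
opening: 0.008
gripper_force: 30.0
```

```bash
cat > fun.py <<'E'
from h import *
def funnel(F,zlo,zhi):
    for n in("scene","side"):
        b,d=optics.grab_frame(n);w=world(n,d);b=b.astype(int)
        g=(b[...,1]>b[...,2]*1.3+8)&(b[...,1]>b[...,0]*1.15+5)&(np.hypot(w[...,0]-F[0],w[...,1]-F[1])<.08)&(w[...,2]>zlo)&(w[...,2]<zhi)
        P=w[g]
        if len(P)<50: print(n,"few",len(P));continue
        zt=np.percentile(P[:,2],98);c=np.array(F)
        for _ in range(6):
            rr=np.hypot(*(P[:,:2]-c).T);S=P[(rr>.053)&(rr<.068)&(P[:,2]>zt-.016)]
            A=np.c_[S[:,:2],np.ones(len(S))];s=np.linalg.lstsq(A,(S[:,:2]**2).sum(1),rcond=None)[0];c=s[:2]/2
        pl=np.linalg.lstsq(np.c_[S[:,:2]-c,np.ones(len(S))],S[:,2],rcond=None)[0]
        print(n,len(S),"c",c.round(4),"r",np.sqrt(s[2]+c@c).round(4),"ztop",zt.round(4),"slope",pl.round(3))
E
python3 - <<'E'
from fun import *
s=env.sense();print(s["tcp_pos"].round(4),s["eef_rot"].round(1))
a=np.radians(196.4);F=s["tcp_pos"][:2]-.085*np.array([np.cos(a),np.sin(a)]);print(F.round(4))
funnel(F,.15,.24)
E
```

```text
[0.4843 0.1011 0.1846] [-180.    -0.  -163.5]
[0.5659 0.1251]
scene 454 c [0.5681 0.1252] r 0.0579 ztop 0.2172 slope [0.033 0.004 0.21 ]
side 561 c [0.5714 0.1277] r 0.0592 ztop 0.2172 slope [0.044 0.038 0.211]
```

Run:
```python
from h import *
ims=[]
for n in("scene","side"):
    b,d=optics.grab_frame(n);np.savez(n+"4.npz",b=b,d=d)
    K,R,t=cam(n);q=K@(R@np.array([.562,.299,.05])+t);q=(q[:2]/q[2]).astype(int);print(n,q)
    c=b[q[1]-28:q[1]+28,q[0]-25:q[0]+25];ims.append(np.clip(cv2.resize(c,None,fx=8,fy=8,interpolation=cv2.INTER_CUBIC)*1.3,0,255).astype(np.uint8))
    b=b.astype(int);w=world(n,d)
    red=(b[...,2]-b[...,1]>18)&(b[...,2]-b[...,0]>12)&(np.hypot(w[...,0]-.56,w[...,1]-.3)<.055)
    v,u=np.nonzero(red);print(red.sum(),u.min(),u.max(),v.min(),v.max())
    Q=np.array([ray(n,a,e,.009) for a,e in zip(u,v)])[:,:2];print("foot extent",Q.min(0),Q.max(0),((Q.min(0)+Q.max(0))/2).round(4))
im=np.hstack(ims);cv2.imwrite("pics/c6.png",im);print(im.shape)
```

```text
scene [307 214]
33 302 318 213 232
foot extent [0.54099933 0.28184239] [0.59273948 0.32922446] [0.5669 0.3055]
side [276 258]
60 263 287 244 279
foot extent [0.53216219 0.22279517] [0.59466972 0.32649836] [0.5634 0.2746]
(448, 800, 3)
```

View pics/c6.png

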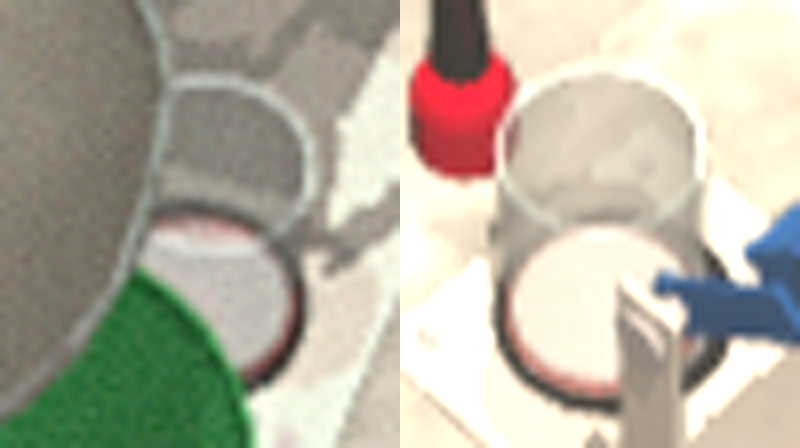

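Right crop: jar rim spans columns 496–706 and rows 62–238, foot's red edge left 503, bottom 398. Left crop: rim top 76, right 316, foot right about 298, bottom about 382.

Run:
```python
from h import *
def ext(n,c,z,r=.031):
    K,R,t=cam(n);a=np.linspace(0,2*np.pi,721);P=np.c_[c[0]+r*np.cos(a),c[1]+r*np.sin(a),0*a+z]
    q=(P@R.T+t)@K.T;q=q[:,:2]/q[:,2:];o=K@(R@np.array([*c,z])+t);return q.min(0)-o[:2]/o[2],q.max(0)-o[:2]/o[2]
f=lambda x:(x+.5)/8-.5
for n,z,L,Rr,T,B,o in(("side",.091,96,306,62,238,(251,230)),("side",.008,103,None,None,398,(251,230)),
                     ("scene",.091,None,316,76,None,(282,186)),("scene",.008,None,298,None,382,(282,186))):
    lo,hi=ext(n,(.562,.299),z)
    us=[f(x)+o[0]-e for x,e in((L,lo[0]),(Rr,hi[0])) if x is not None]
    vs=[f(x)+o[1]-e for x,e in((T,lo[1]),(B,hi[1])) if x is not None]
    print(n,z,"u",np.round(us,1),"v",np.round(vs,1),ray(n,np.mean(us),np.mean(vs),z).round(4))
# pad via same camera: depth-independent check
```

```text
side 0.091 u [276.  275.4] v [247.9 248.3] [0.5638 0.2979 0.091 ]
side 0.008 u [276.1] v [268.5] [0.5638 0.2982 0.008 ]
scene 0.091 u [307.8] v [206.1] [0.5621 0.2974 0.091 ]
scene 0.008 u [306.4] v [222.4] [0.5612 0.3014 0.008 ]
```

>>> drive_tool --moves '[{"dp": [-0.1, 0.3, 0], "roll": 0, "grip": 4}, {"dp": [-0.15, 0.6, 0], "roll": 0, "grip": 4}, {"dp": [-0.15, 0.6, 0], "roll": 0, "grip": 4}, {"dp": [-0.15, 0.6, 0], "roll": 0, "grip": 4}, {"dp": [-0.15, 0.6, 0], "roll": 0, "grip": 4}, {"dp": [-0.135, 0.4, 0], "roll": 0, "grip": 4}, {"dp": [0, 0.23, 0], "roll": 0, "grip": 4}, {"dp": [0, 0, 0.3], "roll": 0, "grip": 4}, {"dp": [0, 0, 0.3], "roll": 0, "grip": 4}, {"dp": [0, 0, 0], "roll": 0, "grip": 4}]'

```text
t: 15.7
tcp_pos: [0.4762, 0.2717, 0.1532]
eef_rot: [-179.9, -0.2, -163.8]
ft_force: [-0.3, -0.5, -0.5]
opening: 0.0079
gripper_force: 30.0
```

>>> drive_tool --moves '[{"dp": [0, 0, 0], "roll": 0, "grip": 4}, {"dp": [0, 0, 0], "roll": 0, "grip": 4}]'

```text
t: 15.9
tcp_pos: [0.478, 0.273, 0.1559]
eef_rot: [180.0, 0.1, -163.8]
ft_force: [0.3, 0.2, -0.7]
opening: 0.0076
gripper_force: 30.0
```

Run:
```python
from fun import *
s=env.sense();print(s["tcp_pos"].round(4),s["eef_rot"].round(1),s["ft_force"].round(1))
funnel((.5628,.298),.12,.21)
```

```text
[0.478  0.273  0.1559] [ 1.800e+02  1.000e-01 -1.638e+02] [ 0.3  0.2 -0.7]
scene 549 c [0.5608 0.2952] r 0.0591 ztop 0.189 slope [ 0.004 -0.019  0.183]
side 721 c [0.5639 0.2982] r 0.0593 ztop 0.189 slope [0.021 0.024 0.183]
```

>>> drive_tool --moves '[{"dp": [0, 0.02, 0.2], "roll": 0, "grip": 4}, {"dp": [0, 0, 0.2], "roll": 0, "grip": 4}, {"dp": [0, 0, 0.1], "roll": 0, "grip": 4}, {"dp": [0, 0, 0], "roll": 0, "grip": 4}]'

```text
t: 16.4
tcp_pos: [0.4767, 0.2738, 0.1289]
eef_rot: [-180.0, -0.1, -163.7]
ft_force: [-0.0, 0.6, -0.5]
opening: 0.0078
gripper_force: 30.0
```

>>> drive_tool --moves '[{"dp": [0, 0, 0.15], "roll": 0, "grip": 4}, {"dp": [0, 0, 0.15], "roll": 0, "grip": 4}, {"dp": [0, 0, 0.1], "roll": 0, "grip": 4}, {"dp": [0, 0, 0], "roll": 0, "grip": 4}]'

```text
t: 16.8
tcp_pos: [0.4769, 0.274, 0.1092]
eef_rot: [-180.0, -0.1, -163.7]
ft_force: [1.8, 0.3, -1.0]
opening: 0.0075
gripper_force: 30.0
```

>>> drive_tool --moves '[{"dp": [0, 0, 0.03], "roll": 0, "grip": 4}, {"dp": [0, 0, 0.02], "roll": 0, "grip": 4}, {"dp": [0, 0, 0], "roll": 0, "grip": 4}]'

```text
t: 17.1
tcp_pos: [0.4771, 0.2741, 0.1076]
eef_rot: [-180.0, -0.0, -163.7]
ft_force: [-0.1, -0.2, -0.8]
opening: 0.0076
gripper_force: 30.0
```

>>> drive_tool --moves '[{"dp": [0, 0, 0.03], "roll": 0, "grip": 4}, {"dp": [0, 0, 0.02], "roll": 0, "grip": 4}, {"dp": [0, 0, 0], "roll": 0, "grip": 4}]'

```text
t: 17.4
tcp_pos: [0.4773, 0.2743, 0.1057]
eef_rot: [180.0, 0.0, -163.7]
ft_force: [-1.8, -1.2, 5.2]
opening: 0.008
gripper_force: 30.0
```

Contact at the expected height (TCP 0.106 m). Releasing.

>>> drive_tool --moves '[{"dp": [0, 0, 0], "roll": 0, "grip": 12}, {"dp": [0, 0, 0], "roll": 0, "grip": 25}, {"dp": [0, 0, 0], "roll": 0, "grip": 40}, {"dp": [0, 0, 0], "roll": 0, "grip": 40}, {"dp": [0, 0, -0.3], "roll": 0, "grip": 40}, {"dp": [0, 0, -0.6], "roll": 0, "grip": 40}, {"dp": [0, 0, -0.8], "roll": 0, "grip": 40}, {"dp": [0, 0, -0.8], "roll": 0, "grip": 40}, {"dp": [0, 0, 0], "roll": 0, "grip": 40}]'

```text
t: 18.3
tcp_pos: [0.4801, 0.2759, 0.2357]
eef_rot: [179.8, 0.6, -163.7]
ft_force: [-0.4, 0.4, 0.9]
opening: 0.0401
gripper_force: 0.0
```

Run:
```python
from fun import *
s=env.sense();print(s["tcp_pos"].round(4),s["eef_rot"].round(1),s["joints"].round(0))
funnel((.5628,.298),.07,.17)
```

```text
[0.4801 0.2759 0.2357] [ 179.8    0.6 -163.7] [-41.  16.  10. 105.  -3.  59.  76.]
scene 435 c [0.56   0.2976] r 0.0587 ztop 0.1394 slope [ 0.004 -0.005  0.133]
side 637 c [0.5629 0.299 ] r 0.0591 ztop 0.1395 slope [0.017 0.017 0.133]
```

Run:
```python
from h import *
for n in("scene","side"):
    w=world(n,np.load(n+".npz")["d"])
    m=(w[...,0]>.36)&(w[...,0]<.52)&(w[...,1]>.45)&(w[...,1]<.68)&(w[...,2]>.05)&(w[...,2]<.4)
    P=w[m];print(n,len(P))
    for y in np.arange(.45,.68,.03):
        S=P[(P[:,1]>=y)&(P[:,1]<y+.03)]
        if len(S)>5:print(y.round(2),len(S),S.min(0).round(3),S.max(0).round(3))
```

```text
scene 996
0.45 10 [0.517 0.455 0.179] [0.52  0.475 0.183]
0.48 10 [0.517 0.481 0.179] [0.52  0.506 0.182]
0.51 10 [0.515 0.51  0.178] [0.52  0.533 0.183]
0.63 15 [0.404 0.657 0.053] [0.426 0.66  0.136]
0.66 951 [0.375 0.66  0.05 ] [0.453 0.68  0.193]
side 308
0.48 6 [0.518 0.48  0.18 ] [0.52  0.508 0.182]
0.51 8 [0.518 0.517 0.169] [0.52  0.535 0.182]
0.66 291 [0.394 0.663 0.092] [0.451 0.68  0.188]
```

>>> drive_tool --moves '[{"dp": [0, 0, -0.3], "roll": 0.9, "grip": 0}, {"dp": [0, 0, -0.3], "roll": 0.9, "grip": 0}, {"dp": [0, 0, 0], "roll": 0.9, "grip": 0}, {"dp": [0, 0, 0], "roll": 0, "grip": 0}, {"dp": [0, 0, 0], "roll": 0, "grip": 0}]'

```text
t: 18.9
tcp_pos: [0.4764, 0.2738, 0.2585]
eef_rot: [-179.9, -0.1, -179.8]
ft_force: [-0.2, -0.4, 0.5]
opening: 0.0021
gripper_force: 0.0
```

>>> drive_tool --moves '[{"dp": [0.2, 0.4, -0.1], "roll": 0, "grip": 0}, {"dp": [0, 0.7, 0], "roll": 0, "grip": 0}, {"dp": [0, 0.7, 0], "roll": 0, "grip": 0}, {"dp": [0, 0.7, 0], "roll": 0, "grip": 0}, {"dp": [0, 0.7, 0], "roll": 0, "grip": 0}, {"dp": [0, 0.6, 0], "roll": 0, "grip": 0}, {"dp": [0, 0.3, 0], "roll": 0, "grip": 0}, {"dp": [0, 0, 0], "roll": 0, "grip": 0}, {"dp": [0, 0, 0], "roll": 0, "grip": 0}]'

```text
t: 19.8
tcp_pos: [0.4673, 0.4776, 0.2643]
eef_rot: [-179.9, -0.0, -180.0]
ft_force: [0.2, -0.8, -0.7]
opening: 0.0001
gripper_force: 0.0
```

>>> drive_tool --moves '[{"dp": [0, 0, 0.5], "roll": 0, "grip": 0}, {"dp": [0, 0, 0.5], "roll": 0, "grip": 0}, {"dp": [0, 0, 0.32], "roll": 0, "grip": 0}, {"dp": [0, -0.1, 0], "roll": 0, "grip": 0}, {"dp": [0, -0.1, 0], "roll": 0, "grip": 0}, {"dp": [0, -0.1, 0], "roll": 0, "grip": 0}, {"dp": [0, -0.1, 0], "roll": 0, "grip": 0}, {"dp": [0, -0.1, 0], "roll": 0, "grip": 0}]'

```text
t: 20.6
tcp_pos: [0.4677, 0.4571, 0.2014]
eef_rot: [179.6, 0.2, -179.9]
ft_force: [-0.2, 10.1, 4.8]
opening: 0.0004
gripper_force: 4.9
```

>>> drive_tool --moves '[{"dp": [0, -0.12, 0], "roll": 0, "grip": 0}, {"dp": [0, -0.13, 0], "roll": 0, "grip": 0}, {"dp": [0, -0.13, 0], "roll": 0, "grip": 0}, {"dp": [0, -0.13, 0], "roll": 0, "grip": 0}, {"dp": [0, -0.13, 0], "roll": 0, "grip": 0}, {"dp": [0, -0.13, 0], "roll": 0, "grip": 0}, {"dp": [0, -0.13, 0], "roll": 0, "grip": 0}, {"dp": [0, -0.13, 0], "roll": 0, "grip": 0}, {"dp": [0, -0.1, 0], "roll": 0, "grip": 0}, {"dp": [0, -0.06, 0], "roll": 0, "grip": 0}]'

```text
t: 21.6
tcp_pos: [0.4675, 0.3958, 0.2007]
eef_rot: [179.8, 0.1, -179.9]
ft_force: [0.2, 4.1, 4.1]
opening: 0.0005
gripper_force: 2.1
```

>>> drive_tool --moves '[{"dp": [0, -0.05, 0], "roll": 0, "grip": 0}, {"dp": [0, -0.05, 0], "roll": 0, "grip": 0}, {"dp": [0, -0.05, 0], "roll": 0, "grip": 0}, {"dp": [0, -0.05, 0], "roll": 0, "grip": 0}, {"dp": [0, -0.05, 0], "roll": 0, "grip": 0}, {"dp": [0, -0.05, 0], "roll": 0, "grip": 0}, {"dp": [0, -0.05, 0], "roll": 0, "grip": 0}, {"dp": [0, -0.05, 0], "roll": 0, "grip": 0}, {"dp": [0, -0.05, 0], "roll": 0, "grip": 0}, {"dp": [0, -0.05, 0], "roll": 0, "grip": 0}]'

```text
t: 22.6
tcp_pos: [0.4667, 0.3691, 0.1986]
eef_rot: [-180.0, -0.1, -179.9]
ft_force: [1.3, 1.7, -1.9]
opening: 0.0002
gripper_force: 1.1
```

>>> drive_tool --moves '[{"dp": [0, -0.04, 0], "roll": 0, "grip": 0}, {"dp": [0, -0.04, 0], "roll": 0, "grip": 0}, {"dp": [0, -0.04, 0], "roll": 0, "grip": 0}, {"dp": [0, -0.04, 0], "roll": 0, "grip": 0}, {"dp": [0, -0.05, 0], "roll": 0, "grip": 0}, {"dp": [0, -0.05, 0], "roll": 0, "grip": 0}, {"dp": [0, -0.05, 0], "roll": 0, "grip": 0}, {"dp": [0, -0.05, 0], "roll": 0, "grip": 0}, {"dp": [0, -0.05, 0], "roll": 0, "grip": 0}, {"dp": [0, -0.05, 0], "roll": 0, "grip": 0}]'

```text
t: 23.6
tcp_pos: [0.4672, 0.3466, 0.1993]
eef_rot: [180.0, 0.0, -179.9]
ft_force: [-0.6, 1.5, -0.2]
opening: 0.0004
gripper_force: 0.8
```

Run:
```python
from h import *
s=env.sense();print(s["tcp_pos"].round(4),s["ft_force"].round(1))
ims=[]
for n,p in(("scene",(.56,.33,.12)),("side",(.56,.33,.12))):
    b,d=optics.grab_frame(n);K,R,t=cam(n);q=K@(R@np.array(p)+t);q=(q[:2]/q[2]).astype(int)
    ims.append(np.clip(cv2.resize(b[q[1]-50:q[1]+50,q[0]-50:q[0]+50],(400,400),interpolation=2)*1.3,0,255).astype(np.uint8))
cv2.imwrite("pics/c7.png",np.hstack(ims))
```

```text
[0.4672 0.3466 0.1993] [-0.6  1.5 -0.2]
```

>>> drive_tool --moves '[{"dp": [0, -0.03, 0], "roll": 0, "grip": 0}, {"dp": [0, 0, 0], "roll": 0, "grip": 0}, {"dp": [0, 0, 0], "roll": 0, "grip": 0}, {"dp": [0, 0, 0], "roll": 0, "grip": 0}, {"dp": [0, 0, 0], "roll": 0, "grip": 0}, {"dp": [0, 0, 0], "roll": 0, "grip": 0}, {"dp": [0, 0, 0], "roll": 0, "grip": 0}, {"dp": [0, 0, 0], "roll": 0, "grip": 0}, {"dp": [0, 0, 0], "roll": 0, "grip": 0}, {"dp": [0, 0, 0], "roll": 0, "grip": 0}]'

```text
t: 24.7
tcp_pos: [0.4671, 0.3452, 0.1991]
eef_rot: [180.0, 0.0, -179.9]
ft_force: [-0.4, 0.8, 0.5]
opening: 0.0004
gripper_force: 0.5
```

Run:
```python
from fun import *
funnel((.5628,.298),.07,.148)
ims=[]
for n,p in(("scene",(.56,.33,.12)),("side",(.56,.33,.08))):
    b,d=optics.grab_frame(n);K,R,t=cam(n);q=K@(R@np.array(p)+t);q=(q[:2]/q[2]).astype(int)
    ims.append(np.clip(cv2.resize(b[q[1]-50:q[1]+50,q[0]-50:q[0]+50],(400,400),interpolation=2)*1.3,0,255).astype(np.uint8))
cv2.imwrite("pics/c8.png",np.hstack(ims))
```

```text
scene 434 c [0.5607 0.2947] r 0.0591 ztop 0.1395 slope [-0.008 -0.041  0.133]
side 478 c [0.5634 0.2986] r 0.0594 ztop 0.1394 slope [0.008 0.031 0.134]
```

View pics/c8.png

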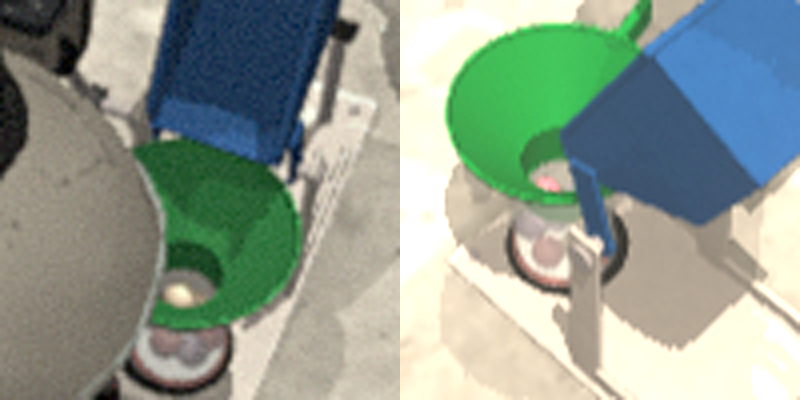

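Left crop: the bin is empty and a cream ball shows in the spout bore at (182,293). Right crop: balls in the jar around (545,235), and none lie loose on the table. Letting the bin sink back.

>>> drive_tool --moves '[{"dp": [0, 0.1, 0], "roll": 0, "grip": 0}, {"dp": [0, 0.15, 0], "roll": 0, "grip": 0}, {"dp": [0, 0.15, 0], "roll": 0, "grip": 0}, {"dp": [0, 0.15, 0], "roll": 0, "grip": 0}, {"dp": [0, 0.15, 0], "roll": 0, "grip": 0}, {"dp": [0, 0.15, 0], "roll": 0, "grip": 0}, {"dp": [0, 0.15, 0], "roll": 0, "grip": 0}, {"dp": [0, 0.15, 0], "roll": 0, "grip": 0}, {"dp": [0, 0.15, 0], "roll": 0, "grip": 0}, {"dp": [0, 0.15, 0], "roll": 0, "grip": 0}]'

```text
t: 25.9
tcp_pos: [0.4669, 0.4183, 0.1989]
eef_rot: [-180.0, -0.0, -179.9]
ft_force: [-0.5, 1.4, -0.3]
opening: 0.0005
gripper_force: 0.7
```

>>> drive_tool --moves '[{"dp": [0, 0.15, 0], "roll": 0, "grip": 0}, {"dp": [0, 0.15, 0], "roll": 0, "grip": 0}, {"dp": [0, 0.15, 0], "roll": 0, "grip": 0}, {"dp": [0, 0.15, 0], "roll": 0, "grip": 0}, {"dp": [0, 0.15, 0], "roll": 0, "grip": 0}, {"dp": [0, 0.15, 0], "roll": 0, "grip": 0}, {"dp": [0, 0.15, 0], "roll": 0, "grip": 0}, {"dp": [0, 0.15, 0], "roll": 0, "grip": 0}, {"dp": [0, 0.1, 0], "roll": 0, "grip": 0}, {"dp": [0, 0, 0], "roll": 0, "grip": 0}]'

```text
t: 26.9
tcp_pos: [0.4666, 0.4834, 0.199]
eef_rot: [180.0, -0.0, -179.9]
ft_force: [-0.4, 0.5, 0.4]
opening: 0.0004
gripper_force: 0.0
```

>>> drive_tool --moves '[{"dp": [0, 0, 0], "roll": 0, "grip": 0}, {"dp": [0, 0, 0], "roll": 0, "grip": 0}, {"dp": [0, 0, -0.4], "roll": 0, "grip": 0}, {"dp": [0, 0, -0.6], "roll": 0, "grip": 0}, {"dp": [0, 0, -0.6], "roll": 0, "grip": 0}, {"dp": [0, 0, -0.2], "roll": 0, "grip": 0}, {"dp": [0.5, 0, 0], "roll": 0, "grip": 0}, {"dp": [0, 0, 0], "roll": 0, "grip": 0}, {"dp": [0, 0, 0], "roll": 0, "grip": 0}, {"dp": [0, 0, 0], "roll": 0, "grip": 0}]'

```text
t: 27.9
tcp_pos: [0.4426, 0.4821, 0.2884]
eef_rot: [-179.9, -0.0, -180.0]
ft_force: [0.5, -0.5, -1.0]
opening: 0.0005
gripper_force: 0.0
```

Run:
```python
from fun import *
s=env.sense();print(s["tcp_pos"].round(4),s["ft_force"].round(1),s["t"])
funnel((.5628,.298),.07,.148)
for n in("scene","side"):
    b,d=optics.grab_frame(n);w=world(n,d);cv2.imwrite(f"pics/f_{n}.png",b)
    hsv=cv2.cvtColor(b,cv2.COLOR_BGR2HSV)
    m=(hsv[...,0]>100)&(hsv[...,0]<125)&(hsv[...,1]>120)&(w[...,2]>.1)&(np.hypot(w[...,0]-.56,w[...,1]-.45)<.15)
    P=w[m];print(n,"bin z max",P[:,2].max().round(3),"y",P[:,1].min().round(3),P[:,1].max().round(3))
    for nm,(x,y,r) in dict(pink=(.452,.083,.035),red=(.55,.218,.03),cream=(.427,.315,.04)).items():
        m=(np.hypot(w[...,0]-x,w[...,1]-y)<r)&(w[...,2]>.02)&(w[...,2]<.12)
        if m.sum()>20:P=w[m];print(nm,P[P[:,2]>P[:,2].max()-.01].mean(0).round(3))
    # non-blue (ball) pixels inside the bin
    m=(w[...,0]>.53)&(w[...,0]<.59)&(w[...,1]>.43)&(w[...,1]<.53)&(w[...,2]>.09)&(w[...,2]<.16)
    print("ball-like px in bin",(m&(b[...,2].astype(int)>b[...,0])).sum(),"of",m.sum())
```

```text
[0.4426 0.4821 0.2884] [ 0.5 -0.5 -1. ] 27.9
scene 448 c [0.5607 0.2956] r 0.059 ztop 0.1393 slope [-0.003 -0.02   0.133]
side 644 c [0.564  0.2978] r 0.0591 ztop 0.1391 slope [0.02  0.022 0.133]
scene bin z max 0.48 y 0.36 0.535
pink [0.447 0.08  0.1  ]
red [0.549 0.214 0.082]
ball-like px in bin 0 of 550
side bin z max 0.187 y 0.362 0.537
pink [0.45  0.084 0.1  ]
cream [0.428 0.318 0.087]
ball-like px in bin 0 of 467
```

Run:
```python
from fun import *
for n in("scene","side"):
    b,d=optics.grab_frame(n);w=world(n,d);b=b.astype(int)
    m=(np.hypot(w[...,0]-.5625,w[...,1]-.298)<.022)&(w[...,2]<.12)&(w[...,2]>.005)&(b[...,1]<b[...,2]*1.1)
    P=w[m];print(n,m.sum(),np.percentile(P[:,2],[5,50,95,100]).round(3) if m.sum() else 0)
```

```text
scene 47 [0.04  0.052 0.06  0.064]
side 22 [0.04  0.048 0.065 0.066]
```

Ball tops reach at most 0.066 m, below the 0.091 m rim. The bin is empty and at rest, and the bystanders have not moved.

```bash
python3 -c "
from bench import ticket
print(ticket.hand_in())"
```

```text
the job is handed in; nothing more can be done
None
```

The job is handed in, with no verdict returned: the jar stands on the pad with the funnel seated, the bin is empty and back at rest, the balls I could see sit below the jar's rim (not counted one by one), and the bottles and cream jar are where they were.

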